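# Shut off and drain the garden line for the winter

### The arm

A 6-joint arm with a two-finger parallel gripper is mounted at the origin on the work surface. World frame = base frame: x ahead of the robot, y to its left, z up, the work surface at z = 0. Lengths are in m, angles in rad, forces in N, time in s.
With the tool pointing down it reaches from about 0.35 to 0.925 m from the base axis. Payload 6.4 kg.
Tool frame: the origin (TCP) lies on the centre line of the jaws, within the pads' length; the fingertips stand 19 mm ahead of it and the grasp point (between the pads) is the TCP; z points along the fingers, y is the direction in which the jaws open and shut (so a half turn about z gives the same grasp; the last joint's range is limited). The gripper opens to 85 mm and grips with 20 to 120 N. Pads are 22 mm wide; open, the fingers measure 114 mm over their backs; the gripper's body (76 mm by 85 mm) begins 54 mm behind the grasp point. The pads swing forward as they close: fully open they stand 13 mm farther back than shut.
Start: joints at [1.021, 0.245, 1.558, -0, 1.339, -0.174], TCP at [0.239, 0.605, 0.25] pointing down, gripper open.
Joint ranges: [-3.13, 3.13], [-1.02, 2.26], [0.13, 2.54], [-0.95, 4.09], [0.21, 2.88], [-2.74, 2.74]. Speed limits (rad/s): [2.57, 2.57, 3.14, 3.14, 3.14, 3.14].

### API

Orientations are given as a rotation vector (axis times angle).
In Python, from station import sensors, optics, bot gives the robot as it stands.
- The arm moves only by the shell command python3 -m jog 'ROWS' [FORCE]. ROWS is a JSON object of lists of equal length, an entry for each row: "twist": the turn, a rotation vector about the tool's x, y, z in degrees, a list of three; "xyz": the shift along the tool's x, y, z in mm, a list of three; "jaw": the closure, from 0 (fully open) to 1 (shut). A call has 1 to 12 rows; each row shifts and turns the pose as measured when the row begins, along the tool's axes as they then stand; what a row does not reach is not made up. A row lasts 1/8 s, in which the tool goes at most 62.5 mm and 10.7 degrees, less where a joint would pass 70% of its speed; a pose out of reach is approached as far as the arm can. A call is refused whole if a number of a shift passes 62.5 or a number of a turn 10.7, either way. A call with a gripper value outside its range is refused whole. The fingers move at their own pace and stop on an object; FORCE is the grip in N (left out, the last holds). Time passes only in rows, so rows that do not move let the fingers close. It gives the time, the measured TCP pose, the force and the opening at its end, in the units of the state.
- sensors.get_obs(): the state, without advancing time (a new reading comes with each control period).
- optics.grab_frame(name): name is "scene" or "top" or "wrist"; returns the picture (420x560x3 uint8, blue, green, red); there is no depth.
- optics.calibration(name): a dict with "intrinsics" (3x3 intrinsics, pixels), "cam_to_world" (4x4, takes a point from camera to world coordinates). Camera axes: x right, y down, z forward; pixel columns grow to the right and rows downward; lengths in m; the calibration is good to about 2 mm. A picture is of the moment at which its call begins: read the wrist's pose just before it. calibration takes no time and is no camera call; for the wrist camera it gives the pose at the moment of the call.
- bot.finish_job(): hands the job in, once; it reports no verdict.
Trained networks look in the newest picture that a camera, given by its name, has taken for a name from the list of things; names that differ only in an ending like _2 or _b are one class to them, and where a whole thing is asked for, a point or a joint stands for the part that bears it (a point fixed in the world has none). Each returns a list of dicts, best first, with "confidence" (0 to 1); they miss things now and then, are a little off and sometimes report something else, mostly with a low value. They report only what shows in the picture. A call takes as long as a camera call.
- optics.regions_of(camera, thing): "region" (420x560 bool, what is visible of it) and "box" ([left, top, right, bottom] in pixels, round what is visible of it).
The state is a dict: "t": time; "joint_pos": joint angles; "dq": joint speeds; "joint_efforts": joint torques, N m; "position": TCP position; "eef_rot": TCP orientation; "contact_force": force on the tool from outside, world axes, zero at the start; "torque": the same for the moment, N m; "gripper_width": finger opening in m.
Only numpy, scipy, OpenCV 4.12 (cv2) and the standard library are available. Lean on these libraries where they do the work, as an engineer would, in place of code of your own. Each camera call takes 0.05 s, during which the arm holds its last target.

### The job

Take the garden line, the branch with the green lever, out of service for the winter: with a fingertip, push the green lever round until that valve is fully shut, square across its pipe, and only then push the small red drain lever on that same branch round until the drain is fully open, in line with its spout. Push gently and do not pinch the levers or lean on them at their stops; leave the other two branches' levers and the things lying about as they are, and move away when done.

Things in the scene. Friction and masses are not known exactly. Their poses are not given: they have to be found in the camera images.
- header: Fixed manifold on the bench: a 28 mm copper main lying level along its own y, three tees 165 mm apart, two clamps, a gauge at its +y end (161 mm high) and, 132 to 218 mm behind the main, a grey drip trough 32 mm high. Origin on the bench under the middle tee; x points away from the robot along the branches. Pipe axes are 80 mm up; main and tees reach 98 mm. Its place and angle vary.
- branch_green: The garden line, one of three alike 22 mm copper branches, in any order at the tees. Origin on the bench under its tee; pipe along own x (away from the robot): valve with a green lever 70 mm out (body up to 101 mm, neck 124 mm), drain outlet with a red lever 172 mm out on its -y side, then down through the bench 255 mm out.
- green_valve (a joint): Main valve with the green lever (the garden line). 0 = open: lever along the pipe, pointing back over the main to the robot; 1.571 = shut: lever square across the pipe, to the manifold's +y (left from the robot). Grows clockwise from above; hard stop at each end; stiff (0.4 N m, some 5 N at 80 mm from the stem), no spring, stays where left. Starts open or partly throttled (0 to 0.45).
- green_valve_tip (a point): Outer end of the green main lever, on its centre line at mid height, 108 mm from the stem. The outer 68 mm are a green sleeve 18 mm wide, 10 mm thick (137.5 to 147.5 mm above the bench); further in a bare steel strap cranks down to the stem.
- green_drain (a joint): Drain cock with a small red lever, on the branch whose main lever is green. 0 = shut: lever across the outlet, parallel to the branch, pointing to the robot; 1.571 = open: lever in line with the outlet, over its spout, to the manifold's -y (right from the robot). Grows anticlockwise from above; hard stops; 0.22 N m (some 4 N at 52 mm), no spring, stays where left. Starts shut (0 to 0.08).
- green_drain_tip (a point): Outer end of the red drain lever on the green branch, on its centre line at mid height, 68 mm from the stem. The outer 34 mm are a red sleeve 15 mm wide, 10 mm thick (122.5 to 132.5 mm above the bench). Outlet and branch pipe below reach 94 mm, its neck 112 mm.
- blue_valve (a joint): Main valve with the blue lever (another line). 0 = open: lever along the pipe, pointing back over the main to the robot; 1.571 = shut: lever square across the pipe, to the manifold's +y (left from the robot). Grows clockwise from above; hard stop at each end; stiff (0.4 N m, some 5 N at 80 mm from the stem), no spring, stays where left. Starts open; not to be moved.
- blue_valve_tip (a point): Outer end of the blue main lever, on its centre line at mid height, 108 mm from the stem. The outer 68 mm are a blue sleeve 18 mm wide, 10 mm thick (137.5 to 147.5 mm above the bench); further in a bare steel strap cranks down to the stem.
- blue_drain (a joint): Drain cock with a small red lever, on the branch whose main lever is blue. 0 = shut: lever across the outlet, parallel to the branch, pointing to the robot; 1.571 = open: lever in line with the outlet, over its spout, to the manifold's -y (right from the robot). Grows anticlockwise from above; hard stops; 0.22 N m (some 4 N at 52 mm), no spring, stays where left. Starts shut; not to be moved.
- blue_drain_tip (a point): Outer end of the red drain lever on the blue branch, on its centre line at mid height, 68 mm from the stem. The outer 34 mm are a red sleeve 15 mm wide, 10 mm thick (122.5 to 132.5 mm above the bench). Outlet and branch pipe below reach 94 mm, its neck 112 mm.
- yellow_valve (a joint): Main valve with the yellow lever (another line). 0 = open: lever along the pipe, pointing back over the main to the robot; 1.571 = shut: lever square across the pipe, to the manifold's +y (left from the robot). Grows clockwise from above; hard stop at each end; stiff (0.4 N m, some 5 N at 80 mm from the stem), no spring, stays where left. Starts open; not to be moved.
- yellow_valve_tip (a point): Outer end of the yellow main lever, on its centre line at mid height, 108 mm from the stem. The outer 68 mm are a yellow sleeve 18 mm wide, 10 mm thick (137.5 to 147.5 mm above the bench); further in a bare steel strap cranks down to the stem.
- yellow_drain (a joint): Drain cock with a small red lever, on the branch whose main lever is yellow. 0 = shut: lever across the outlet, parallel to the branch, pointing to the robot; 1.571 = open: lever in line with the outlet, over its spout, to the manifold's -y (right from the robot). Grows anticlockwise from above; hard stops; 0.22 N m (some 4 N at 52 mm), no spring, stays where left. Starts shut; not to be moved.
- yellow_drain_tip (a point): Outer end of the red drain lever on the yellow branch, on its centre line at mid height, 68 mm from the stem. The outer 34 mm are a red sleeve 15 mm wide, 10 mm thick (122.5 to 132.5 mm above the bench). Outlet and branch pipe below reach 94 mm, its neck 112 mm.
- green_valve_stem (a point): Point on the vertical turning axis of the green lever, at mid height of its sleeve (142.5 mm above the bench); the stem's nut tops out at 138 mm.
- green_drain_stem (a point): Point on the vertical turning axis of the red drain lever on the green branch, at mid height of its sleeve (127.5 mm above the bench), 52 mm to the -y side of the branch pipe; the stem's nut tops out at 128 mm.
- tape: Loose bystander: roll of white thread tape, 54 mm across, 19 mm high, lying on the bench by the manifold; origin at centre of underside.
- paste: Loose bystander: grey jar of jointing paste, 52 mm across, 62 mm high, by the manifold; origin at centre of underside.
- coupling: Loose bystander: brass pipe coupling standing on end, 34 mm across, 40 mm high, by the manifold; origin at centre of underside.
- wrench: Loose bystander: steel wrench 200 mm long lying flat in front of the manifold; origin near its middle.
- screwdriver: Loose bystander: orange screwdriver 200 mm long lying on the bench to the right; origin near its middle.
- mug: Loose bystander: white mug 80 mm across, 92 mm high, at the back left; origin at centre of underside.
- spray: Loose bystander: aluminium spray can with red cap, 52 mm across, 160 mm high, standing at the back right; origin at centre of underside.

How it is judged:
By the outcome, as a careful person would: the job done as asked, in the order asked, and still so for the second after the job is handed in, with the robot touching nothing.
It also fails if it takes over 51 s, if anything falls off the work surface, if the arm or the gripper's body presses on something with over 40 N, if the wrist force passes 120 N, or if a joint passes its speed limit or range.

## Working session

There is one attempt and no reset: what is moved stays moved. The work goes in short steps, Python scripts to look and compute and a shell command to move; the robot and the scene stay as the last step left them, time stands still between calls to the robot, and variables do not carry over. Pictures are saved under pics/ and viewed, and the job is handed in when it is done.

```bash
ls; mkdir -p pics; python3 - <<'E'
from station import sensors, optics, bot
import cv2
o=sensors.get_obs()
for k,v in o.items(): print(k,v)
for n in("scene","top"):
    cv2.imwrite(f"pics/{n}0.png",optics.grab_frame(n)); print(n,optics.calibration(n))
E
```

```text
pics
t 0.0
joint_pos [ 1.02087869e+00  2.45790066e-01  1.55906543e+00  5.12693035e-05
  1.33872637e+00 -1.74100280e-01]
dq [ 8.48776264e-04  9.16869049e-04 -8.65626515e-05  3.65315823e-05
 -6.14034246e-05 -1.29048999e-03]
joint_efforts [-9.71497939e-04 -4.29521012e+01 -3.26121211e+01 -3.18865932e-04
  5.68091215e-03  2.01861712e-05]
position [0.23826504 0.60416859 0.24916802]
eef_rot [-5.86742275e-01 -3.08554866e+00  2.89369459e-03]
contact_force [-0.14866825  0.52734402  0.065135  ]
torque [ 0.01021598 -0.01692839 -0.03143704]
gripper_width 0.08578133065335813
scene {'intrinsics': array([[429.59506998,   0.        , 282.81340047],
       [  0.        , 429.59506998, 212.00547035],
       [  0.        ,   0.        ,   1.        ]]), 'cam_to_world': array([[-0.56265265,  0.62480751, -0.54132945,  1.10267583],
       [ 0.82668695,  0.42783331, -0.3654413 ,  0.41889625],
       [ 0.0032683 , -0.65312651, -0.75724176,  0.962811  ],
       [ 0.        ,  0.        ,  0.        ,  1.        ]])}
top {'intrinsics': array([[433.31450557,   0.        , 279.87275988],
       [  0.        , 433.31450557, 201.97003854],
       [  0.        ,   0.        ,   1.        ]]), 'cam_to_world': array([[ 0.02803446, -0.99503138,  0.0955334 ,  0.4142234 ],
       [-0.99956754, -0.02705628,  0.01151944,  0.00686674],
       [-0.00887743, -0.09581502, -0.99535957,  1.21239929],
       [ 0.        ,  0.        ,  0.        ,  1.        ]])}
```

View pics/top0.png

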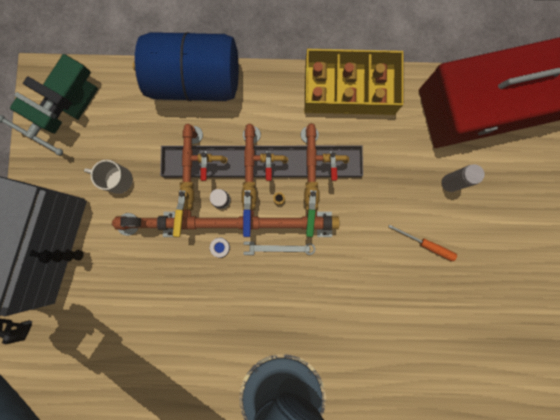

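View pics/scene0.png

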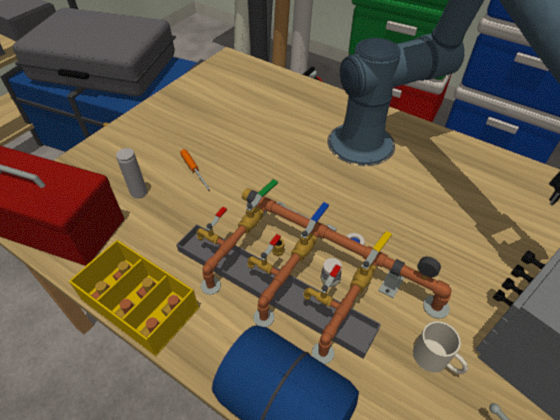

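```bash
cat > h.py <<'E'
import numpy as np, cv2
from station import sensors, optics, bot
def ray(n,px,z,c=None):
    c=c or optics.calibration(n); K=c["intrinsics"];T=c["cam_to_world"]
    d=T[:3,:3]@np.linalg.inv(K)@np.array([px[0],px[1],1.]); o=T[:3,3]
    return (o+d*(z-o[2])/d[2])
def proj(n,P,c=None):
    c=c or optics.calibration(n); K=c["intrinsics"];T=c["cam_to_world"]
    p=T[:3,:3].T@(np.asarray(P)-T[:3,3]); p=K@p; return p[:2]/p[2]
E
python3 - <<'E'
from h import *
for n in("top","scene"):
    im=optics.grab_frame(n)
    cv2.imwrite(f"pics/{n}z.png",cv2.resize(im[100:270,100:380] if n=="top" else im[160:370,160:440],None,fx=2.8,fy=2.8,interpolation=cv2.INTER_CUBIC))
    for t in("green_valve_tip","blue_valve_tip","yellow_valve_tip","green_drain_tip","blue_drain_tip","header","branch_green"):
        for r in optics.regions_of(n,t)[:3]:
            ys,xs=np.nonzero(r["region"]); print(n,t,round(r["confidence"],2),np.round(r["box"]),len(xs),xs.mean().round(1),ys.mean().round(1))
    # color sleeves
    hsv=cv2.cvtColor(im,cv2.COLOR_BGR2HSV)
    for nm,lo,hi,z in(("green",(50,120,40),(75,255,255),.1475),("blue",(110,120,60),(130,255,255),.1475),("yellow",(22,150,100),(32,255,255),.1475),("red",(0,200,110),(3,255,255),.1325),("red2",(176,200,110),(180,255,255),.1325)):
        m=cv2.inRange(hsv,lo,hi); k,l,s,c=cv2.connectedComponentsWithStats(m)
        for i in range(1,k):
            if 30<s[i,4]<800:
                ys,xs=np.nonzero(l==i); (cx,cy),wh,a=cv2.minAreaRect(np.c_[xs,ys].astype(np.float32))
                vx,vy,_,_=cv2.fitLine(np.c_[xs,ys].astype(np.float32),cv2.DIST_L2,0,.01,.01).ravel()
                p=(xs-c[i,0])*vx+(ys-c[i,1])*vy
                e=[c[i]+np.array([vx,vy])*q for q in (p.min(),p.max())]
                print(n,nm,s[i,4],np.round(c[i],1),np.round(e,1).tolist(),[np.round(ray(n,q,z)[:2],4).tolist() for q in e])
E
```

```text
top green_valve_tip 0.7 [304. 190. 318. 237.] 316 310.6 214.0
top blue_valve_tip 0.87 [241. 191. 250. 234.] 277 246.4 213.3
top yellow_valve_tip 0.85 [173. 190. 182. 235.] 290 178.1 214.7
top yellow_valve_tip 0.57 [441. 165. 486. 190.] 806 462.4 177.2
top green_drain_tip 0.54 [329. 150. 338. 180.] 150 332.9 165.7
top blue_drain_tip 0.72 [329. 147. 338. 182.] 165 332.7 166.0
top blue_drain_tip 0.44 [263. 152. 272. 184.] 179 267.6 165.4
top blue_drain_tip 0.29 [300. 123. 350. 235.] 1692 314.6 174.4
top header 0.87 [112. 149. 364. 233.] 7109 246.4 184.3
top header 0.2 [389. 226. 456. 258.] 372 434.7 247.4
top branch_green 0.87 [299. 124. 351. 237.] 1680 315.4 173.0
top branch_green 0.22 [ 86. 159. 131. 192.] 1045 110.6 176.3
top green 151 [310.4 222.8] [[309.2, 235.2], [311.5, 210.8]] [[0.4366, -0.0549], [0.4968, -0.0593]]
top blue 155 [246.5 222.6] [[246.5, 235.0], [246.6, 210.0]] [[0.4328, 0.0988], [0.4943, 0.1008]]
top blue 64 [218.9 247.2] [[217.0, 251.0], [220.8, 243.4]] [[0.3919, 0.1696], [0.4106, 0.1609]]
top yellow 167 [177.3 223. ] [[175.7, 236.0], [178.9, 209.7]] [[0.4256, 0.2
[... 2762 characters left out ...]
 -0.2256]]
scene yellow 33 [ 99.3 266.5] [[92.4, 263.9], [103.9, 268.3]] [[0.892, -0.2431], [0.8852, -0.2125]]
scene yellow 93 [ 87.2 276.3] [[76.9, 282.5], [97.3, 270.2]] [[0.9434, -0.2322], [0.897, -0.2205]]
scene yellow 58 [191.7 312.5] [[184.2, 323.1], [197.6, 304.2]] [[0.8823, 0.0278], [0.8342, 0.0216]]
scene yellow 55 [172.1 320.2] [[165.5, 327.6], [177.8, 313.7]] [[0.9109, 0.0032], [0.8741, 0.0025]]
scene red 41 [220.8 211.7] [[217.2, 215.2], [224.2, 208.2]] [[0.612, -0.1128], [0.5836, -0.1132]]
scene red 49 [274.9 239.5] [[271.7, 243.6], [278.3, 235.2]] [[0.6069, 0.0525], [0.5772, 0.0512]]
scene red 59 [334.9 270.6] [[332.0, 275.2], [337.8, 265.9]] [[0.6026, 0.2166], [0.573, 0.2151]]
```

View pics/topz.png

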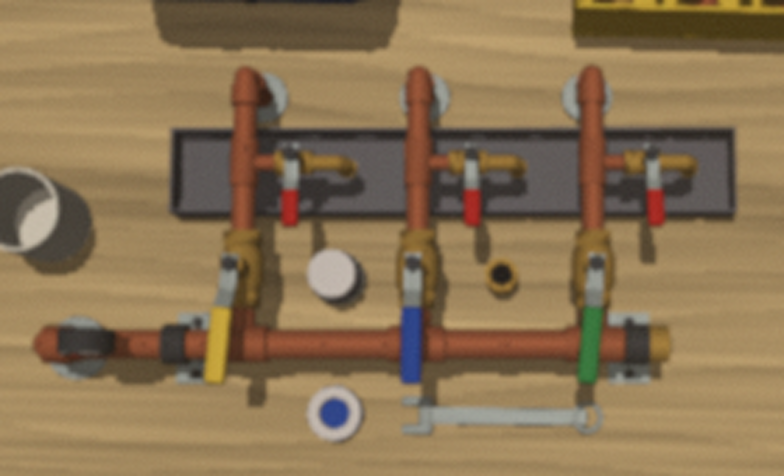

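View pics/scenez.png

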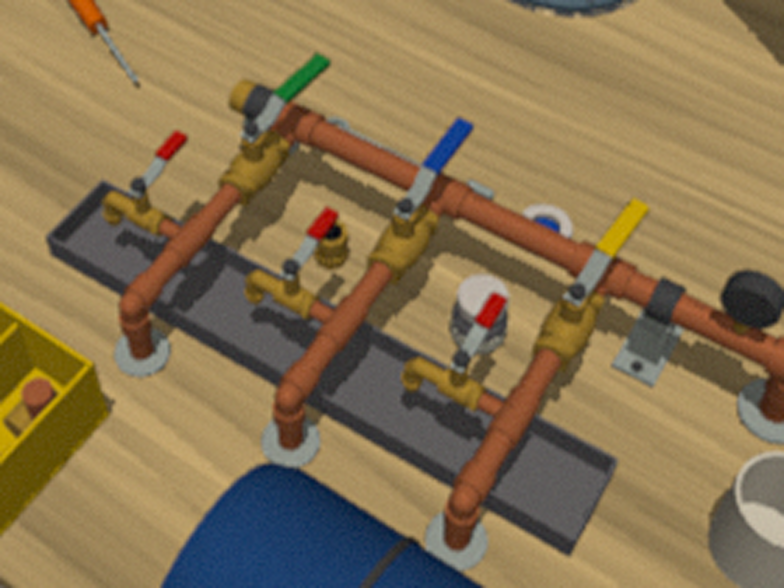

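```bash
cat > fit.py <<'E'
from h import *
from scipy.optimize import least_squares
# far (outer) ends of sleeves, world xy, from two views
tops={"g":(.4375,-.0542),"b":(.4325,.0986),"y":(.4263,.2723),"dg":(.5836,-.1132),"db":(.5772,.0512),"dy":(.573,.2151)}
off={"g":-.165,"b":0,"y":.165}
def model(p):
    x,y,a,tg,ty,tb=p; R=np.array([[np.cos(a),-np.sin(a)],[np.sin(a),np.cos(a)]]); o=np.array([x,y]); L={}
    th={"g":tg,"y":ty,"b":tb}
    for k in "gby":
        L[k]=o+R@np.array([.07-.108*np.cos(th[k]),off[k]+.108*np.sin(th[k])])
        L["d"+k]=o+R@np.array([.172-.067,off[k]-.052])
        L["s"+k]=o+R@np.array([.07,off[k]]); L["t"+k]=o+R@np.array([.172,off[k]-.052])
    return L
def res(p):
    L=model(p); return np.concatenate([L[k]-np.array(v) for k,v in tops.items()])
r=least_squares(res,[.47,.1,.03,.1,.1,0])
print(r.x.round(4)); print((r.fun*1000).round(1)); L=model(r.x); print("stem",L["sg"],"drain",L["tg"])
E
python3 fit.py
```

```text
[0.4706 0.0995 0.0336 0.1149 0.0844 0.0034]
[ 1.  -0.1  0.1  0.   0.8 -0.  -0.8 -0.6  0.1 -0.1 -1.3  0.9]
stem [ 0.54611187 -0.06304058] drain [ 0.64980345 -0.11157979]
```

```bash
python3 -m jog '{"twist":[[0,0,-8.5],[0,0,-8.5]],"xyz":[[0,0,-20],[0,0,-10]],"jaw":[1,1]}' 20
```

```text
t: 1.15
position: [0.2382, 0.6042, 0.2797]
eef_rot: [-0.11, -3.138, 0.003]
contact_force: [-0.1, 0.6, -0.1]
gripper_width: 0.052
```

The zoomed pictures show yellow, blue and green branches from left to right. In the top view the green lever runs from its stem at (313,194) to its tip at (309,235), slightly throttled. The red drain lever on that branch has its tip at (333,180). The two-view fit agrees to about 1 mm, with green at ≈0.11 rad.

```bash
python3 -m jog '{"twist":[[0,0,0],[0,0,0],[0,0,0],[0,0,0],[0,0,0],[0,0,0],[0,0,0],[0,0,0],[0,0,0],[0,0,0],[0,0,0],[0,0,0]],"xyz":[[-23,-56,0],[-23,-56,0],[-23,-56,0],[-23,-56,0],[-23,-56,0],[-23,-56,0],[-23,-56,0],[-23,-56,0],[-23,-56,0],[-23,-56,0],[-23,-56,0],[-23,-56,0]],"jaw":[1,1,1,1,1,1,1,1,1,1,1,1]}'; cat > rel.py <<'E'
# TCP relative to a stem, in tool frame (mm), and tool-x heading vs header
import sys; from h import *; from scipy.spatial.transform import Rotation as Ro
S={"v":np.array([.5461,-.0630]),"d":np.array([.6498,-.1116])}[sys.argv[1]]
o=sensors.get_obs(); R=Ro.from_rotvec(o["eef_rot"]).as_matrix(); d=np.append(o["position"][:2]-S,0)
print("rel tool x,y mm",((R.T@d)[:2]*1000).round(1),"z",o["position"][2].round(4),"tilt",R[:,2].round(3),
 "heading(deg of tool x; cw from -x header)",round(np.degrees(np.arctan2(R[1,0],-R[0,0])+.0336),2) if R[0,0]<0.3 else np.degrees(np.arctan2(R[1,0],R[0,0])),"F",o["contact_force"].round(1),"t",round(o["t"],2),"j",o["joint_pos"].round(2), "w",o["gripper_width"])
E
python3 rel.py v
```

```text
t: 2.65
position: [0.4748, -0.102, 0.2849]
eef_rot: [0.096, 3.127, 0.001]
contact_force: [0.8, 1.2, 0.0]
gripper_width: -0.0001
rel tool x,y mm [ 68.8 -43.3] z 0.2849 tilt [ 0.013  0.    -1.   ] heading(deg of tool x; cw from -x header) 5.45 F [0.8 1.2 0. ] t 2.65 j [-0.45 -0.19  1.94  0.01  1.38 -1.96] w -8.839941434091273e-05
```

```bash
python3 -m jog '{"twist":[[0,0.7,1],[0,0,0],[0,0,0],[0,0,0]],"xyz":[[12,4,45],[0,0,50],[0,0,42],[0,0,0]],"jaw":[1,1,1,1]}'; python3 rel.py v; python3 - <<'E'
from h import *
for n in("scene","wrist"): cv2.imwrite(f"pics/{n}1.png",optics.grab_frame(n))
E
```

```text
t: 3.15
position: [0.4654, -0.1028, 0.1464]
eef_rot: [0.138, 3.134, -0.001]
contact_force: [-1.1, 0.7, -0.1]
gripper_width: -0.0003
rel tool x,y mm [ 76.9 -46.8] z 0.1464 tilt [ 0.005 -0.001 -1.   ] heading(deg of tool x; cw from -x header) 6.96 F [-1.1  0.7 -0.1] t 3.15 j [-0.46 -0.04  2.07  0.    1.11 -1.94] w -0.00027104118599685547
```

View pics/scene1.png

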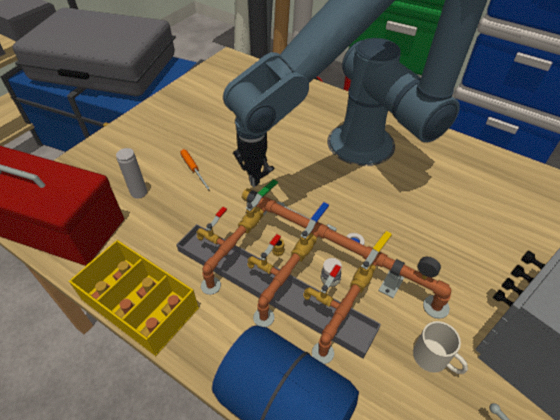

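View pics/wrist1.png

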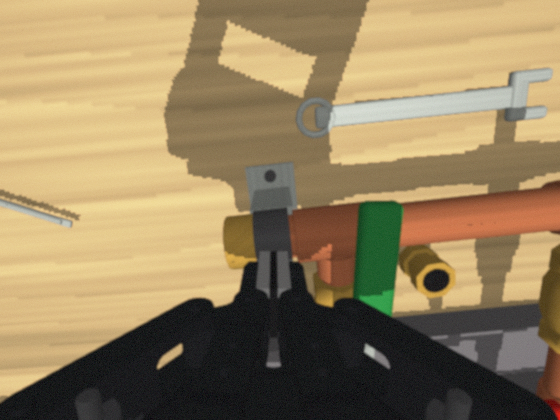

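The scene view shows the closed gripper at (252,175), right of the green lever tip. The wrist view shows the fingertips at (275,250), left of the green sleeve at (378,255) and clear of it. I'll close in now.

```bash
python3 -m jog '{"twist":[[0,0,0],[0,0,0],[0,0,0]],"xyz":[[5,14,0],[0,7,0],[0,3,0]],"jaw":[1,1,1]}'; python3 rel.py v;  python3 -m jog '{"twist":[[0,0,0],[0,0,0]],"xyz":[[0,3,0],[0,3,0]],"jaw":[1,1]}'; python3 rel.py v
```

```text
t: 3.62
position: [0.4681, -0.0791, 0.1558]
eef_rot: [0.135, 3.117, -0.013]
contact_force: [-0.1, -5.6, -2.0]
gripper_width: 0.0
rel tool x,y mm [ 76.3 -22.8] z 0.1558 tilt [ 0.021 -0.009 -1.   ] heading(deg of tool x; cw from -x header) 6.88 F [-0.1 -5.6 -2. ] t 3.62 j [-0.41 -0.07  2.08 -0.    1.11 -1.89] w 1.6171030857667948e-05
t: 3.88
position: [0.4684, -0.0746, 0.1564]
eef_rot: [0.132, 3.118, -0.023]
contact_force: [-2.5, -6.2, -2.3]
gripper_width: 0.0001
rel tool x,y mm [ 76.5 -18.1] z 0.1564 tilt [ 0.02  -0.015 -1.   ] heading(deg of tool x; cw from -x header) 6.77 F [-2.5 -6.2 -2.3] t 3.88 j [-0.39 -0.08  2.08 -0.01  1.11 -1.88] w 8.93534590398075e-05
```

```bash
python3 -m jog '{"twist":[[-0.9,1,0],[0,0,0]],"xyz":[[1,-4,9],[1,0,2]],"jaw":[1,1]}'; python3 rel.py v; python3 - <<'E'
from h import *
for n in("top","wrist"): cv2.imwrite(f"pics/{n}2.png",optics.grab_frame(n))
E
```

```text
t: 4.12
position: [0.4665, -0.0785, 0.1453]
eef_rot: [0.133, 3.134, 0.005]
contact_force: [0.9, 0.2, 0.4]
gripper_width: -0.0002
rel tool x,y mm [ 78.  -22.2] z 0.1453 tilt [ 0.005  0.003 -1.   ] heading(deg of tool x; cw from -x header) 6.78 F [0.9 0.2 0.4] t 4.12 j [-0.41 -0.05  2.08  0.01  1.11 -1.9 ] w -0.00017967774213036963
```

View pics/wrist2.png

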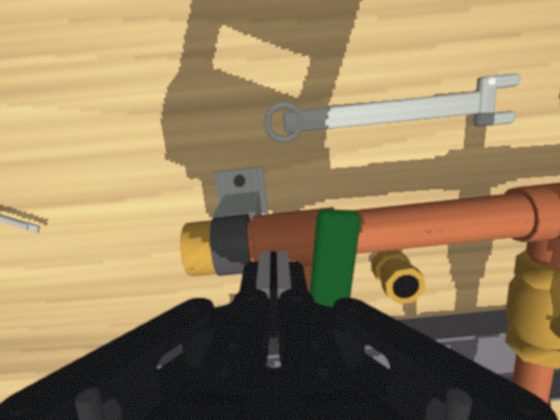

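The wrist view shows the fingertip at (272,260) beside the green sleeve, which is centred at (337,255) and has turned a little. Next I follow the arc.

```bash
python3 -m jog '{"twist":[[0,0,4],[0,0,6],[0,0,6],[0,0,6]],"xyz":[[1.5,6,0],[1.7,8.3,0],[1.7,8.3,0],[1.7,8.3,0]],"jaw":[1,1,1,1]}'; python3 rel.py v
```

```text
t: 4.72
position: [0.4659, -0.0503, 0.1459]
eef_rot: [0.746, 3.05, -0.01]
contact_force: [-4.1, -4.9, 2.5]
gripper_width: -0.0002
rel tool x,y mm [ 77.1 -25.7] z 0.1459 tilt [ 0.    -0.007 -1.   ] heading(deg of tool x; cw from -x header) 29.4 F [-4.1 -4.9  2.5] t 4.72 j [-0.35 -0.06  2.09 -0.01  1.11 -1.43] w -0.00015946198986916188
```

```bash
python3 -m jog '{"twist":[[0,0,4],[0,0,5],[0,0,5],[0,0,5]],"xyz":[[1.7,9,0],[1.7,9,0],[1.7,9,0],[1.7,9,0]],"jaw":[1,1,1,1]}'; python3 rel.py v; python3 - <<'E'
from h import *
for n in("scene","top","wrist"): cv2.imwrite(f"pics/{n}3.png",optics.grab_frame(n))
E
```

```text
t: 5.22
position: [0.4789, -0.0202, 0.1459]
eef_rot: [1.254, 2.879, -0.03]
contact_force: [-3.1, -7.0, 1.7]
gripper_width: 0.0003
rel tool x,y mm [ 77.1 -20. ] z 0.1459 tilt [-0.006 -0.018 -1.   ] heading(deg of tool x; cw from -x header) 48.98 F [-3.1 -7.   1.7] t 5.22 j [-0.27 -0.03  2.06 -0.02  1.11 -1.01] w 0.000309457679233509
```

View pics/wrist3.png

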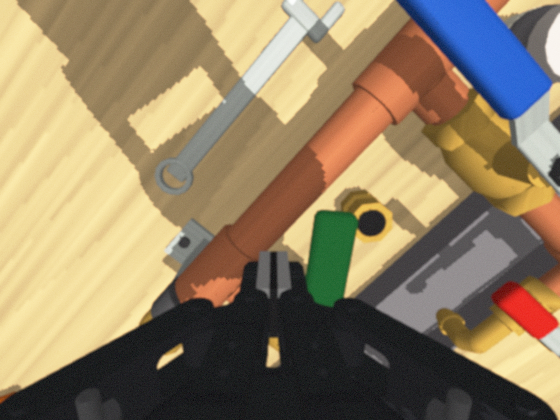

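View pics/scene3.png

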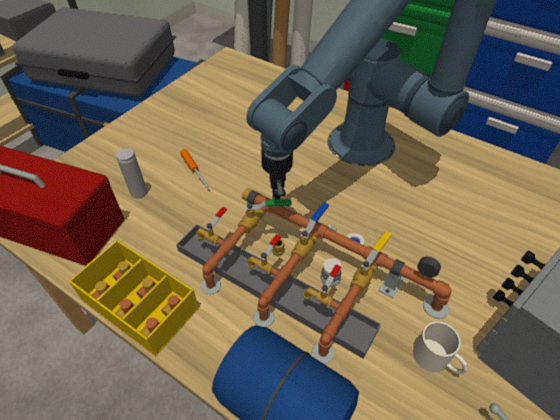

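The lever is now about halfway. In the wrist view the sleeve at (333,255) is parallel to the fingers, and the scene view shows it at (277,203), clear of the other levers.

```bash
python3 -m jog '{"twist":[[-0.8,0,5],[0,0,5],[0,0,5],[0,0,5]],"xyz":[[1.6,7,0],[1.6,7.3,0],[1.6,7.3,0],[1.6,7.3,0]],"jaw":[1,1,1,1]}'; python3 rel.py v; python3 - <<'E'
from h import *
im=optics.grab_frame("wrist"); cv2.imwrite(f"pics/wrist4.png",im)
E
```

```text
t: 5.88
position: [0.497, -0.0014, 0.1458]
eef_rot: [1.74, 2.607, -0.022]
contact_force: [-5.3, -5.3, 3.5]
gripper_width: 0.0001
rel tool x,y mm [ 75.7 -21.7] z 0.1458 tilt [-0.002 -0.016 -1.   ] heading(deg of tool x; cw from -x header) 69.36 F [-5.3 -5.3  3.5] t 5.88 j [-0.22  0.01  2.02 -0.02  1.11 -0.61] w 0.00012809995588177757
```

View pics/wrist4.png

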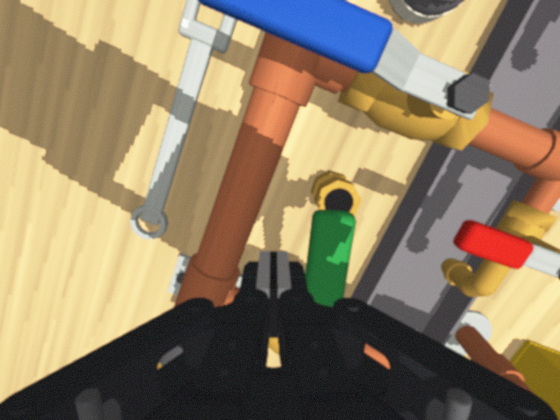

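```bash
cat > ang.py <<'E'
import sys; from h import *
def ang(n,which="g",Sv=(.5461,-.0630),Sd=(.6498,-.1116)):
    c=optics.calibration(n); im=optics.grab_frame(n)
    hsv=cv2.cvtColor(im,cv2.COLOR_BGR2HSV)
    if which=="g": m=cv2.inRange(hsv,(50,110,40),(80,255,255)); z=.1475;S=np.array(Sv);r0,r1=.03,.125
    else: m=cv2.inRange(hsv,(0,170,70),(4,255,255))|cv2.inRange(hsv,(174,170,70),(180,255,255)); z=.1325;S=np.array(Sd);r0,r1=.03,.085
    ys,xs=np.nonzero(m); P=np.array([ray(n,(x,y),z,c)[:2] for x,y in zip(xs,ys)])
    if len(P)==0: print(n,"none"); return
    d=np.linalg.norm(P-S,axis=1); P=P[(d>r0)&(d<r1)]
    if len(P)<15: print(n,"few"); return
    mu=P.mean(0); u=np.linalg.svd(P-mu)[2][0]; u*=np.sign(u@(mu-S)); v=mu-S
    h=.0336
    f=lambda w:np.degrees(np.arctan2(w[1],-w[0]))+np.degrees(h) if which=="g" else np.degrees(np.arctan2(-w[1],-w[0]))-np.degrees(h)
    print(n,which,len(P),"axis ang %.1f  stem-centroid ang %.1f"%(f(u),f(v)),"centroid r %.1f"%(np.linalg.norm(v)*1000),"extent",((P-mu)@u).min().round(3),((P-mu)@u).max().round(3))
if __name__=="__main__":
    for n in sys.argv[2:]: ang(n,sys.argv[1])
E
python3 ang.py g wrist top scene; python3 ang.py d top scene
```

```text
wrist g 3663 axis ang 72.9  stem-centroid ang 70.3 centroid r 92.7 extent -0.025 0.02
top few
scene g 158 axis ang 75.0  stem-centroid ang 74.2 centroid r 75.4 extent -0.032 0.033
top d 70 axis ang 1.1  stem-centroid ang 0.5 centroid r 56.3 extent -0.014 0.014
scene d 48 axis ang 2.2  stem-centroid ang -0.1 centroid r 52.3 extent -0.016 0.016
```

```bash
python3 -m jog '{"twist":[[-0.8,0,5],[0,0,5]],"xyz":[[1.6,7,0],[1.6,7,0]],"jaw":[1,1]}'; python3 rel.py v; python3 ang.py g wrist scene
```

```text
t: 6.42
position: [0.5079, 0.0058, 0.1453]
eef_rot: [1.959, 2.438, -0.006]
contact_force: [-5.5, -5.9, 2.9]
gripper_width: -0.0002
rel tool x,y mm [ 75.4 -22.5] z 0.1453 tilt [ 0.009 -0.012 -1.   ] heading(deg of tool x; cw from -x header) 79.5 F [-5.5 -5.9  2.9] t 6.42 j [-0.21  0.03  2.   -0.01  1.1  -0.42] w -0.00017344641798780496
wrist g 3594 axis ang 81.6  stem-centroid ang 79.2 centroid r 92.0 extent -0.024 0.021
scene g 163 axis ang 85.4  stem-centroid ang 83.6 centroid r 75.9 extent -0.033 0.033
```

```bash
for i in 1; do python3 -m jog '{"twist":[[0,0,2],[0,0,2]],"xyz":[[0.6,3,0],[0.6,3,0]],"jaw":[1,1]}'; done; python3 rel.py v; python3 ang.py g wrist scene
```

```text
t: 6.78
position: [0.5124, 0.0083, 0.1451]
eef_rot: [2.044, 2.371, -0.009]
contact_force: [-4.6, -2.6, 3.5]
gripper_width: -0.0004
rel tool x,y mm [ 75.4 -22.8] z 0.1451 tilt [ 0.005 -0.011 -1.   ] heading(deg of tool x; cw from -x header) 83.48 F [-4.6 -2.6  3.5] t 6.78 j [-0.2   0.05  1.99 -0.01  1.1  -0.34] w -0.00044342495233821685
wrist g 3559 axis ang 85.8  stem-centroid ang 83.0 centroid r 91.7 extent -0.024 0.02
scene g 165 axis ang 88.2  stem-centroid ang 86.9 centroid r 75.9 extent -0.034 0.033
```

```bash
python3 -m jog '{"twist":[[0,0,1.5]],"xyz":[[0.5,2.5,0]],"jaw":[1]}'; python3 -m jog '{"twist":[[0,0,1.5]],"xyz":[[0.5,2.5,0]],"jaw":[1]}';python3 rel.py v; python3 ang.py g wrist scene
```

```text
t: 7.0
position: [0.5142, 0.0091, 0.1451]
eef_rot: [2.076, 2.345, -0.01]
contact_force: [-5.0, -2.9, 3.0]
gripper_width: 0.0005
t: 7.12
position: [0.5158, 0.0098, 0.1451]
eef_rot: [2.108, 2.318, -0.013]
contact_force: [-5.5, -3.2, 3.6]
gripper_width: 0.0001
rel tool x,y mm [ 75.3 -23.2] z 0.1451 tilt [ 0.001 -0.012 -1.   ] heading(deg of tool x; cw from -x header) 86.5 F [-5.5 -3.2  3.6] t 7.12 j [-0.2   0.06  1.98 -0.01  1.11 -0.28] w 0.00014357506471548976
wrist g 3546 axis ang 88.5  stem-centroid ang 85.7 centroid r 91.6 extent -0.024 0.02
scene g 170 axis ang 91.9  stem-centroid ang 89.4 centroid r 75.6 extent -0.034 0.034
```

```bash
for k in 1; do python3 -m jog '{"twist":[[0,0,1]],"xyz":[[0.4,2.5,0]],"jaw":[1]}'; python3 -m jog '{"twist":[[0,0,1]],"xyz":[[0.4,2.5,0]],"jaw":[1]}'; done; python3 rel.py v; python3 ang.py g wrist scene
```

```text
t: 7.35
position: [0.5166, 0.0102, 0.1449]
eef_rot: [2.13, 2.303, -0.019]
contact_force: [-14.8, -4.7, 10.0]
gripper_width: -0.0002
t: 7.48
position: [0.5166, 0.0105, 0.145]
eef_rot: [-2.153, -2.287, 0.029]
contact_force: [-16.5, -5.5, 13.7]
gripper_width: 0.0001
rel tool x,y mm [ 75.1 -25. ] z 0.145 tilt [-0.013 -0.013 -1.   ] heading(deg of tool x; cw from -x header) 88.46 F [-16.5  -5.5  13.7] t 7.47 j [-0.19  0.07  1.97 -0.02  1.12 -0.25] w 9.456139407314952e-05
wrist g 3532 axis ang 88.4  stem-centroid ang 86.2 centroid r 91.7 extent -0.024 0.02
scene g 168 axis ang 91.8  stem-centroid ang 89.5 centroid r 75.7 extent -0.034 0.033
```

The force jumped while the lever angle stayed put, so the lever is at its stop. I'll back off at once.

```bash
python3 -m jog '{"twist":[[0,0,0],[0,0,0],[0,0,0],[0,0,0]],"xyz":[[0,-15,0],[0,-10,-20],[0,-10,-40],[0,0,-40]],"jaw":[1,1,1,1]}'; python3 rel.py v; python3 ang.py g wrist scene; python3 - <<'E'
from h import *
for n in("scene","wrist"): cv2.imwrite(f"pics/{n}5.png",optics.grab_frame(n))
E
```

```text
t: 8.07
position: [0.48, 0.0116, 0.2442]
eef_rot: [-2.146, -2.281, 0.026]
contact_force: [0.0, -0.2, -0.5]
gripper_width: 0.0004
rel tool x,y mm [ 78.5 -61.4] z 0.2442 tilt [-0.018 -0.005 -1.   ] heading(deg of tool x; cw from -x header) 88.41 F [ 0.  -0.2 -0.5] t 8.07 j [-0.21 -0.15  1.98 -0.01  1.33 -0.27] w 0.0003835388659786553
wrist g 2022 axis ang 90.2  stem-centroid ang 85.0 centroid r 77.8 extent -0.034 0.032
scene g 163 axis ang 90.6  stem-centroid ang 89.8 centroid r 76.4 extent -0.033 0.033
```

View pics/wrist5.png

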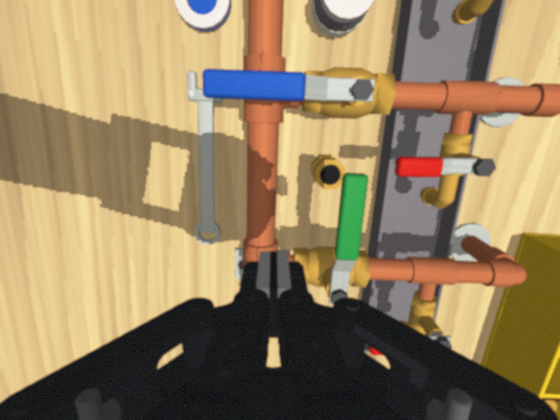

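View pics/scene5.png

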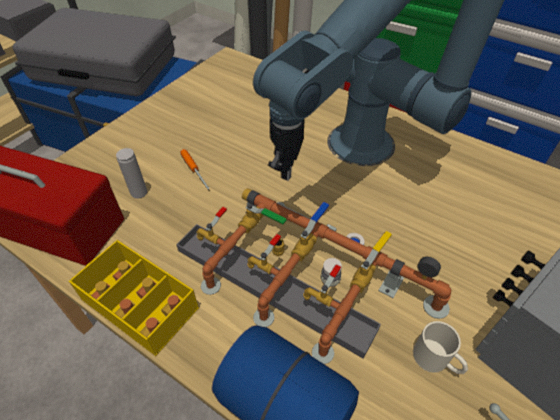

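Green is shut. In the wrist view its sleeve, (355,178)–(345,260), lies parallel to the main, and the angles read 90.2° (wrist) and 90.6°/89.8° (scene). The force stop confirms it, and the blue lever is unmoved. Next I turn the tool for the drain, which needs tool x toward the stem and a push along +y.

```bash
python3 -m jog '{"twist":[[0,0,10.2],[0,0,10.2],[0,0,10.2],[0,0,10.2],[0,0,10.2],[0,0,10.2],[0,0,10.2],[0,0,10.2],[0,0,10.2]],"xyz":[[0,0,0],[0,0,0],[0,0,0],[0,0,0],[0,0,0],[0,0,0],[0,0,0],[0,0,0],[0,0,0]],"jaw":[1,1,1,1,1,1,1,1,1]}'; sed -i 's/(R\[1,0\],R\[0,0\])/(R[1,0],R[0,0])-1.93 *np.pi\/180/; s/if R\[0,0\]<0.3/if sys.argv[1]=="v"/' rel.py; sed -i 's/else np.degrees(np.arctan2(R\[1,0\],R\[0,0\])-1.93 \*np.pi\/180)/else np.degrees(np.arctan2(R[1,0],R[0,0]))-1.93/' rel.py; python3 rel.py d
```

```text
t: 9.4
position: [0.4734, 0.0153, 0.2256]
eef_rot: [-3.134, 0.034, 0.068]
contact_force: [0.1, -0.0, -0.1]
gripper_width: 0.0001
rel tool x,y mm [-179. -123.] z 0.2256 tilt [-0.043  0.007 -0.999] heading(deg of tool x; cw from -x header) -3.181930068357793 F [ 0.1 -0.  -0.1] t 9.4 j [-0.21 -0.13  2.   -0.    1.32  1.39] w 0.00012253015754943387
```

```bash
python3 -m jog '{"twist":[[0,2.4,-3],[0,0,0],[0,0,0],[0,0,0]],"xyz":[[30,22,0],[45,33,0],[45,33,0],[0,0,0]],"jaw":[1,1,1,1]}'; python3 rel.py d;  python3 - <<'E'
from h import *
for n in("top","wrist"): cv2.imwrite(f"pics/{n}6.png",optics.grab_frame(n))
E
```

```text
t: 9.9
position: [0.5947, -0.0704, 0.2134]
eef_rot: [-3.127, -0.05, 0.018]
contact_force: [-0.5, 0.9, 0.1]
gripper_width: 0.0003
rel tool x,y mm [-53.7 -42.9] z 0.2134 tilt [-0.012  0.014 -1.   ] heading(deg of tool x; cw from -x header) -0.07996558009199539 F [-0.5  0.9  0.1] t 9.9 j [-0.31  0.17  1.72  0.01  1.27  1.22] w 0.00033690857457776375
```

View pics/wrist6.png

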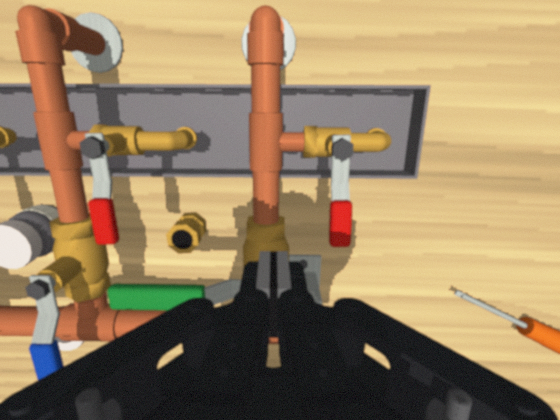

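The wrist view shows the red lever on the green branch at (341,225), to the right of the fingertips at (275,265). The green lever is square at (155,297), behind the tool. I'll check the lever position, then go down.

```bash
python3 ang.py d wrist; python3 -m jog '{"twist":[[0.5,0.6,0],[0,0,0],[0,0,0]],"xyz":[[0,5,30],[0,4,34],[0,0,14]],"jaw":[1,1,1]}'; python3 rel.py d;  python3 - <<'E'
from h import *
for n in("scene","wrist"): cv2.imwrite(f"pics/{n}7.png",optics.grab_frame(n))
E
```

```text
wrist d 910 axis ang 3.1  stem-centroid ang 0.1 centroid r 55.3 extent -0.016 0.016
t: 10.42
position: [0.5913, -0.0731, 0.1369]
eef_rot: [-3.118, -0.058, -0.005]
contact_force: [-0.1, -0.6, -0.2]
gripper_width: -0.0001
rel tool x,y mm [-57.  -40.7] z 0.1369 tilt [ 0.003  0.023 -1.   ] heading(deg of tool x; cw from -x header) 0.20985299617539277 F [-0.1 -0.6 -0.2] t 10.43 j [-0.32  0.25  1.78  0.03  1.12  1.2 ] w -7.644815762659183e-05
```

View pics/wrist7.png

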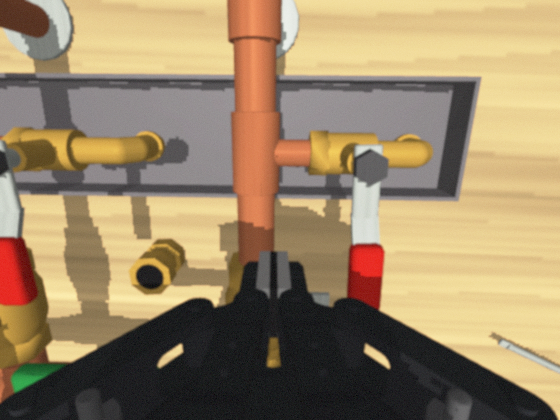

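View pics/scene7.png

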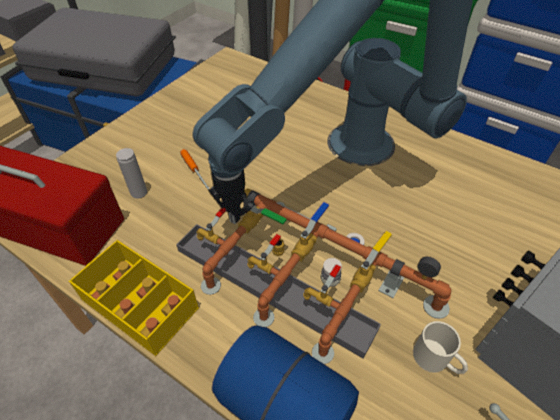

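The fingertip at (273,265) is beside the red sleeve at (366,275), about 13 mm clear. I'll approach and push.

```bash
python3 -m jog '{"twist":[[-1.3,0,0],[0,0,0]],"xyz":[[2,12,1],[0,3,2]],"jaw":[1,1]}'; python3 rel.py d; python3 -m jog '{"twist":[[0,0,0],[0,0,0]],"xyz":[[0,3,1],[0,3,0]],"jaw":[1,1]}'; python3 rel.py d
```

```text
t: 10.78
position: [0.5958, -0.0887, 0.1368]
eef_rot: [3.138, 0.061, 0.013]
contact_force: [-0.2, 0.1, -0.1]
gripper_width: 0.0001
rel tool x,y mm [-53.1 -25. ] z 0.1368 tilt [ 0.008 -0.003 -1.   ] heading(deg of tool x; cw from -x header) 0.2819252023273553 F [-0.2  0.1 -0.1] t 10.78 j [-0.34  0.26  1.77 -0.    1.11  1.2 ] w 7.758250269764073e-05
t: 11.02
position: [0.5964, -0.0945, 0.1368]
eef_rot: [3.14, 0.06, 0.015]
contact_force: [-0.1, 5.9, -0.4]
gripper_width: 0.0003
rel tool x,y mm [-52.7 -19.1] z 0.1368 tilt [ 0.009 -0.001 -1.   ] heading(deg of tool x; cw from -x header) 0.24671947829951413 F [-0.1  5.9 -0.4] t 11.03 j [-0.35  0.26  1.76  0.    1.11  1.19] w 0.00033716110603716483
```

```bash
python3 -m jog '{"twist":[[0,-0.4,-5],[0,0,-5],[0,0,-5],[0,0,-5],[0,0,-5]],"xyz":[[-1.5,5.5,1],[-1.5,5.5,0],[-1.5,5.5,0],[-1.5,5.5,0],[-1.5,5.5,0]],"jaw":[1,1,1,1,1]}'; python3 rel.py d; python3 ang.py d wrist scene; python3 - <<'E'
from h import *
for n in("wrist",): cv2.imwrite(f"pics/{n}8.png",optics.grab_frame(n))
E
```

```text
t: 11.65
position: [0.5939, -0.1172, 0.1366]
eef_rot: [-3.036, -0.759, -0.001]
contact_force: [-1.9, 5.2, 2.9]
gripper_width: -0.0003
rel tool x,y mm [-51.9 -21.4] z 0.1366 tilt [-0.003  0.012 -1.   ] heading(deg of tool x; cw from -x header) 26.1248369483985 F [-1.9  5.2  2.9] t 11.65 j [-0.39  0.27  1.75  0.01  1.13  0.69] w -0.00025537153330580366
wrist d 1417 axis ang 38.2  stem-centroid ang 25.0 centroid r 49.4 extent -0.013 0.016
scene d 33 axis ang 38.5  stem-centroid ang 27.3 centroid r 47.9 extent -0.012 0.019
```

View pics/wrist8.png

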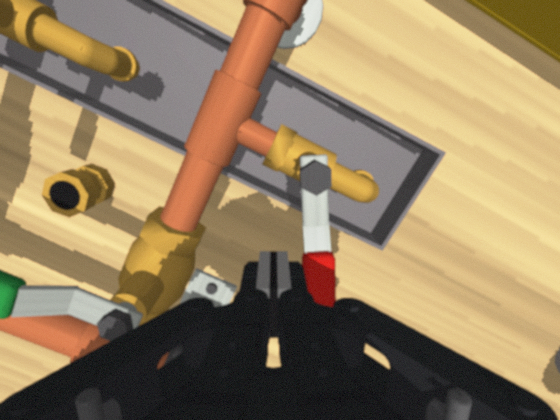

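The lever follows: in the wrist view it runs (316,175)–(320,295), parallel to the fingers at about 26°. I continue along the arc.

```bash
python3 -m jog '{"twist":[[-0.6,0,-5],[0,0,-5],[0,0,-5],[0,0,-5],[0,0,-5],[0,0,-5]],"xyz":[[-2,5.3,1],[-2,5.3,0],[-2,5.3,0],[-2,5.3,0],[-2,5.3,0],[-2,5.3,0]],"jaw":[1,1,1,1,1,1]}'; python3 rel.py d; python3 ang.py d wrist scene
```

```text
t: 12.55
position: [0.6041, -0.1435, 0.1357]
eef_rot: [-2.731, -1.528, -0.006]
contact_force: [-3.6, 5.4, 2.8]
gripper_width: 0.0002
rel tool x,y mm [-51.1 -22.2] z 0.1357 tilt [-0.002  0.012 -1.   ] heading(deg of tool x; cw from -x header) 56.52897597984292 F [-3.6  5.4  2.8] t 12.55 j [-0.42  0.3   1.71  0.01  1.14  0.13] w 0.00020333705500044652
wrist d 1511 axis ang 67.3  stem-centroid ang 54.0 centroid r 47.3 extent -0.013 0.016
scene d 44 axis ang 63.6  stem-centroid ang 57.9 centroid r 49.5 extent -0.014 0.017
```

```bash
python3 -m jog '{"twist":[[-0.6,0,-5],[0,0,-5],[0,0,-5],[0,0,-5]],"xyz":[[-2.2,5.3,0],[-2.2,5.3,0],[-2.2,5.3,0],[-2.2,5.3,0]],"jaw":[1,1,1,1]}'; python3 rel.py d; python3 ang.py d wrist scene
```

```text
t: 13.15
position: [0.6168, -0.1579, 0.1343]
eef_rot: [-2.419, -1.986, -0.008]
contact_force: [-4.1, 4.1, 1.9]
gripper_width: 0.0001
rel tool x,y mm [-51.8 -23.4] z 0.1343 tilt [-0.003  0.012 -1.   ] heading(deg of tool x; cw from -x header) 76.84557017448425 F [-4.1  4.1  1.9] t 13.15 j [-0.43  0.34  1.67  0.01  1.14 -0.24] w 0.00010722138948127259
wrist d 1653 axis ang 86.5  stem-centroid ang 72.3 centroid r 46.0 extent -0.013 0.017
scene d 49 axis ang 81.4  stem-centroid ang 78.2 centroid r 48.9 extent -0.015 0.016
```

```bash
python3 -m jog '{"twist":[[0,0,-2.5],[0,0,-2.5],[0,0,-2.5]],"xyz":[[-1,3,0],[-1,3,0],[-1,3,0]],"jaw":[1,1,1]}'; python3 rel.py d; python3 ang.py d scene;python3 -m jog '{"twist":[[0,0,-1.5]],"xyz":[[-0.6,2.5,0]],"jaw":[1]}'; python3 rel.py d
```

```text
t: 13.62
position: [0.6234, -0.1619, 0.1337]
eef_rot: [-2.287, -2.132, -0.003]
contact_force: [-4.3, 3.3, 3.0]
gripper_width: -0.0006
rel tool x,y mm [-52.  -22.8] z 0.1337 tilt [-0.009  0.012 -1.   ] heading(deg of tool x; cw from -x header) 84.04455185213514 F [-4.3  3.3  3. ] t 13.62 j [-0.43  0.36  1.64  0.01  1.15 -0.37] w -0.0006246796498335147
scene d 56 axis ang 83.3  stem-centroid ang 85.8 centroid r 48.5 extent -0.016 0.017
t: 13.8
position: [0.6249, -0.1625, 0.1335]
eef_rot: [-2.258, -2.16, -0.0]
contact_force: [-10.2, 4.7, 5.5]
gripper_width: -0.0002
rel tool x,y mm [-52.  -22.6] z 0.1335 tilt [-0.012  0.012 -1.   ] heading(deg of tool x; cw from -x header) 85.5177613484497 F [-10.2   4.7   5.5] t 13.8 j [-0.43  0.36  1.64  0.01  1.16 -0.39] w -0.00016814426839461484
```

```bash
python3 ang.py d scene; python3 -m jog '{"twist":[[0,0,-1]],"xyz":[[-0.4,2,0]],"jaw":[1]}'; python3 rel.py d; python3 ang.py d scene;
```

```text
scene d 55 axis ang 85.7  stem-centroid ang 87.2 centroid r 48.3 extent -0.015 0.017
t: 13.98
position: [0.6251, -0.1627, 0.1335]
eef_rot: [-2.236, -2.175, 0.006]
contact_force: [-12.6, 3.8, 7.9]
gripper_width: 0.0
rel tool x,y mm [-51.8 -23.3] z 0.1335 tilt [-0.018  0.013 -1.   ] heading(deg of tool x; cw from -x header) 86.47298412477484 F [-12.6   3.8   7.9] t 13.97 j [-0.43  0.37  1.63  0.    1.16 -0.41] w 3.6188983671049644e-05
scene d 56 axis ang 87.4  stem-centroid ang 87.0 centroid r 48.4 extent -0.015 0.017
```

It has stopped moving and the force is rising, so the lever is at its stop. I'll back off and look.

```bash
python3 -m jog '{"twist":[[0,0,0],[0,0,0],[0,0,0],[0,0,0],[0,0,0]],"xyz":[[0,-15,0],[-5,-12,-10],[-20,-10,-30],[-20,-30,-40],[-10,-50,-20]],"jaw":[1,1,1,1,1]}'; python3 rel.py d; python3 ang.py d wrist scene top;python3 ang.py g scene; python3 - <<'E'
from h import *
for n in("scene","wrist","top"):
    im=optics.grab_frame(n); cv2.imwrite(f"pics/{n}9.png",im)
    if n=="scene": cv2.imwrite("pics/scene9z.png",cv2.resize(im[170:310,160:350],None,fx=4,fy=4,interpolation=cv2.INTER_CUBIC))
E
```

```text
t: 14.65
position: [0.507, -0.2194, 0.2396]
eef_rot: [-2.251, -2.175, 0.008]
contact_force: [-0.2, -0.2, 0.1]
gripper_width: 0.0003
rel tool x,y mm [-112.6 -139. ] z 0.2396 tilt [-0.012  0.005 -1.   ] heading(deg of tool x; cw from -x header) 86.0965270827307 F [-0.2 -0.2  0.1] t 14.65 j [-0.61  0.03  1.81 -0.    1.31 -0.58] w 0.0002763757394510527
wrist d 1073 axis ang 90.4  stem-centroid ang 79.0 centroid r 50.9 extent -0.016 0.016
scene d 52 axis ang 87.9  stem-centroid ang 88.0 centroid r 49.7 extent -0.015 0.016
top d 55 axis ang 92.8  stem-centroid ang 82.8 centroid r 51.0 extent -0.016 0.015
scene g 161 axis ang 90.2  stem-centroid ang 89.8 centroid r 76.1 extent -0.035 0.033
```

View pics/wrist9.png

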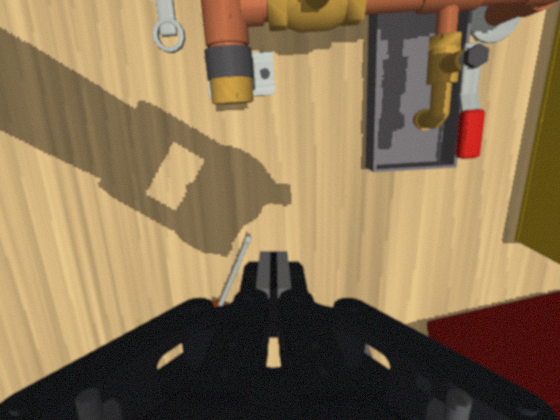

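View pics/scene9z.png

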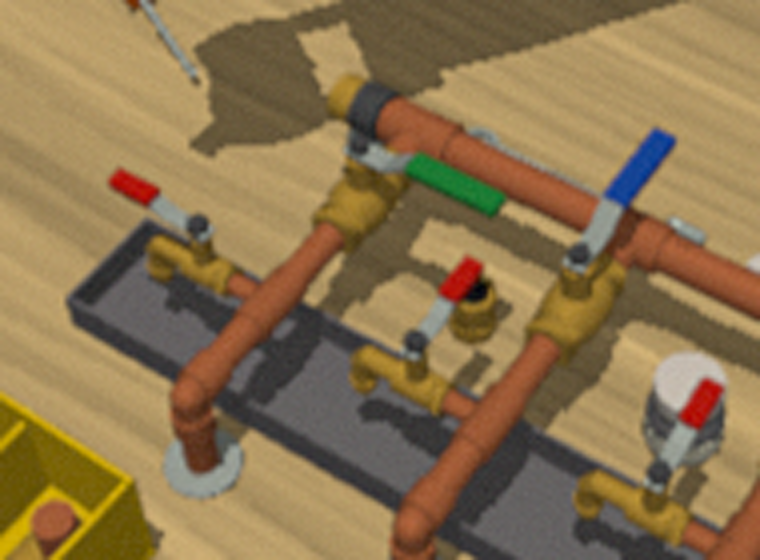

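View pics/top9.png

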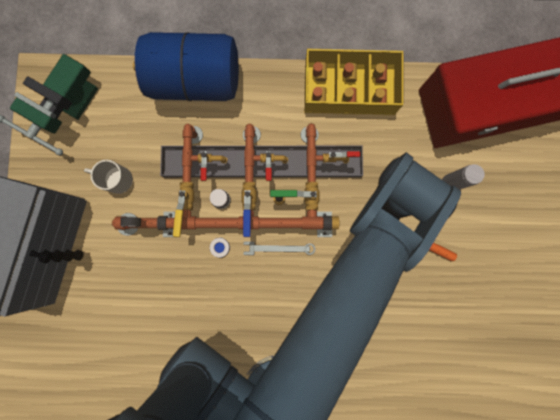

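```bash
python3 - <<'E'
from h import *
im=optics.grab_frame("top"); cv2.imwrite("pics/top10.png",cv2.resize(im[115:245,255:375],None,fx=4.6,fy=4.6,interpolation=cv2.INTER_CUBIC))
S=np.array([.6498,-.1116]); h=.0336
for n in("top","scene"):
  for a in (80,85,90):
    t=np.radians(a); d=np.array([-np.cos(t)*np.cos(h)+np.sin(t)*np.sin(h), -np.cos(t)*np.sin(h)-np.sin(t)*np.cos(h)])
    print(n,a,[proj(n,[*(S+r*d),.1325]).round(1).tolist() for r in(.034,.068)])
  print("nut",proj(n,[*S,.128]))
E
```

```text
top 80 [[346.4, 153.7], [359.7, 155.9]]
top 85 [[346.5, 152.5], [360.0, 153.6]]
top 90 [[346.5, 151.4], [360.0, 151.3]]
nut [332.88851359 151.84723512]
scene 80 [[198.9, 218.0], [190.1, 211.1]]
scene 85 [[198.0, 218.6], [188.4, 212.4]]
scene 90 [[197.2, 219.4], [186.8, 213.9]]
nut [208.02909624 226.16777478]
```

View pics/top10.png

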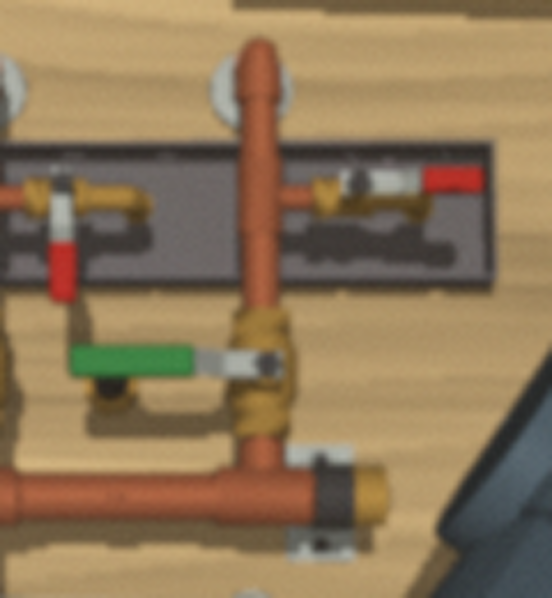

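The zoomed top view shows the red lever running straight from its nut (358,183) over the spout to (453,180). The green lever is square across its pipe, from its nut (267,363) to the sleeve at (72–192,361). Nothing else has moved and the tool is clear.

```bash
python3 -c "
from station import bot
print(bot.finish_job())"
```

```text
the job is handed in; nothing more can be done
None
```

I shut the garden line's green valve first, then opened its red drain lever. Each was pushed with closed fingertips until it reached its stop, after which I backed off and moved clear. The job is handed in, at about 15 s on the clock.

- **Green valve:** it measured 90.2° from the wrist camera and 90.6°/89.8° from the scene camera. Force on the tool rose from about 7 N to about 22 N at the stop. I made one more small push after the first rise before backing off.
- **Red drain:** the lever's own line measured 88°, 90° and 93° in the three views, and it stopped moving as the force rose to about 15 N. The zoomed top picture shows it in line over its spout.
- **Disagreement:** drain angles worked out from my estimated stem position came to only 79° (wrist) and 83° (top). I put this down to an error of a few millimetres in the stem position or the calibration, because the stem's nut showed about 3 pixels off in the top view.
- **Everything else:** the other levers and loose items look unmoved in the last pictures. I judged that by eye and did not measure it; the arm hid part of the screwdriver.

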